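# Kit the parts of the stripped syringe axes into their trays

## Task

The printer's syringe axes have been stripped for service: sort the five parts on the bench into the three white kit trays cut for them. The two motors go shaft up into the two square pockets, the two shaft couplings upright into the two round wells and the syringe clamp, groove up, into the oblong pocket: one part to a pocket, each set down (not dropped) flat on the pocket's floor and let go. Leave the glass dish and the vial standing where they are.

Things in the scene. Friction and masses are not known exactly. Their poses are not given: they have to be found in the camera images.
- motor_a: Stepper motor standing on its back on the bench, shaft up: square body 42 x 42 mm, 40 mm high, aluminium end caps with a black middle, a 5 mm shaft rising 24 mm from the centre of its top (64 mm over all), about 0.28 kg. Origin: centre of the underside; z up along the shaft, x and y square to the side faces. The two motors are alike. Free yaw.
- motor_b: Stepper motor standing on its back on the bench, shaft up: square body 42 x 42 mm, 40 mm high, aluminium end caps with a black middle, a 5 mm shaft rising 24 mm from the centre of its top (64 mm over all), about 0.28 kg. Origin: centre of the underside; z up along the shaft, x and y square to the side faces. The two motors are alike. Free yaw.
- coupling_a: Aluminium shaft coupling standing on end: plain cylinder 30 mm across, 40 mm high, with a dark ring round its middle and a 10 mm bore in its top, about 70 g. Origin: centre of the underside; z up along its axis. The two couplings are alike.
- coupling_b: Aluminium shaft coupling standing on end: plain cylinder 30 mm across, 40 mm high, with a dark ring round its middle and a 10 mm bore in its top, about 70 g. Origin: centre of the underside; z up along its axis. The two couplings are alike.
- clamp: Printed syringe clamp lying flat: block 62 mm long (x) by 32 mm wide (y) by 30 mm high, white below and green above, with an 8 mm wide, 7 mm deep syringe groove along the middle of its top (along x) and four screw heads; about 55 g. Origin: centre of the underside, z up. Free yaw; the same after half a turn.
- tray_motor: White printed kit tray 74 mm (x) by 140 mm (y), 16 mm high, with two square pockets 58 x 58 mm side by side, centred on x = 0 at y = -33 and y = +33 mm; their floor is 4 mm above the bench, so they are 12 mm deep. Fixed to the bench. Origin: centre of the underside, z up. The pockets' sides run along x and y.
- tray_coupling: White printed kit tray 63 mm (x) by 117 mm (y), 12 mm high, with two round wells 46 mm across, centred on x = 0 at y = -28 and y = +28 mm; their floor is 4 mm above the bench, so they are 8 mm deep. Fixed to the bench. Origin: centre of the underside, z up.
- tray_clamp: White printed kit tray 64 mm (x) by 94 mm (y), 14 mm high, with one oblong pocket 48 mm (x) by 78 mm (y) in its centre; its floor is 4 mm above the bench, so it is 10 mm deep. The clamp lies in it with its length along the tray's y. Fixed to the bench. Origin: centre of the underside, z up.
- dish: Round open glass dish standing among the parts, 60 mm across, 16 mm high, 2 mm wall. Origin: centre of the underside. Not to be disturbed.
- vial: Amber glass vial with a white screw cap standing among the parts, 28 mm across, 58 mm high. Origin: centre of the underside. Not to be disturbed.
Things that resemble listed ones, but are neither listed nor needed, are in the scene too. Leave any blue or purple look-alike of the coupling_a alone.

How it is judged:
By the outcome, as a careful person would: the job done as asked, in the order asked, and still so for the second after the job is handed in, with the robot touching nothing.
It also fails if it takes over 112 s, if anything falls off the work surface, if the arm or the gripper's body presses on something with over 40 N, if the wrist force passes 120 N, or if a joint passes its speed limit or range.

## Robot

A 6-joint arm with a two-finger parallel gripper is mounted at the origin on the work surface. World frame = base frame: x ahead of the robot, y to its left, z up, the work surface at z = 0. Lengths are in mm, angles in rad, forces in N, time in s.
With the tool pointing down it reaches from about 275 to 1000 mm from the base axis. Payload 8.4 kg.
Tool frame: the origin (TCP) lies on the mounting face of the last link; the fingertips stand 173 mm ahead of it and the grasp point (between the pads) lies 155 mm ahead of it; z points along the fingers, y is the line along which they close (so a half turn about z gives the same grasp; the last joint's range is limited). The gripper opens to 85 mm and grips with 20 to 120 N. Pads are 22 mm wide; open, the fingers measure 114 mm over their backs; the gripper's body (76 mm by 85 mm) begins 54 mm behind the grasp point. The pads swing forward as they close: fully open they stand 13 mm farther back than shut.
Start: joints at [1.303, 0.353, 1.633, -0, 1.155, -0.002], TCP at [164.175, 603.056, 404.681] pointing down, gripper open.
Joint ranges: [-2.63, 2.63], [-0.92, 2.1], [0.06, 2.66], [-1.3, 4.44], [0, 2.69], [-3.02, 3.02]. Speed limits (rad/s): [2.22, 2.22, 2.79, 3.14, 3.14, 3.14].

## Interface

Orientations are given as [roll, pitch, yaw] about the fixed x, y, z axes, in that order (R = Rz(yaw) Ry(pitch) Rx(roll)).
In Python, from rig import r gives the robot as it stands.
- The arm moves only by the tool apply_moves, never from a script. Its argument "deltas" is a list of rows, each an object with "claw": the gripper command: -1 is fully open, 1 is shut, values between are in proportion; "delta_pos": the shift along the tool's x, y, z in cm, a list of three; "yaw": the turn about the tool's z in rad. In form: [{"claw": claw, "delta_pos": [tx, ty, tz], "yaw": yaw}, ...]. A call has 1 to 8 rows; each row shifts and turns the commanded pose from where the row before left it, along the tool's axes as they then stand; what a row does not reach is not made up. A row lasts 1/8 s, in which the tool goes at most 62.5 mm and 10.7 degrees, less where a joint would pass 70% of its speed; a pose out of reach is approached as far as the arm can. A call with a gripper value outside its range is refused whole. The fingers move at their own pace and stop on an object; "grip_force" is the grip in N (left out, the last holds). Time passes only in rows, so rows that do not move let the fingers close. It gives the time, the measured TCP pose, the force, the opening and the grip force at its end, in the units of the state.
- r.sense(): the state, without advancing time (a new reading comes with each control period).
- r.grab_frame(name): name is "scene" or "top" or "wrist"; returns a dict with "img" (400x640x3 uint8, blue, green, red), "z_map" (400x640 float32, mm along the optical axis (not along the pixel's ray), 0 where there is no reading), "fx", "fy", "cx", "cy" (pixels), "eye" and "rotation" of the camera in the world; the wrist camera has in their place "T_tool_cam" (4x4, takes a point from camera to tool coordinates, whose origin is the TCP and whose axes are the flange's). Camera axes: x right, y up, looking along -z (the intrinsics and any distortion apply to the point x, -y, -z); pixel columns grow to the right and rows downward; lengths in mm; the calibration is good to about 2 mm. A picture is of the moment at which its call begins: read the wrist's pose just before it.
- r.sign_off(): hands the job in; it is judged then, once.
The state is a dict: "clock": time; "qpos": joint angles; "qvel": joint speeds; "joint_efforts": joint torques, N m; "eef_pos": TCP position; "tcp_rot": TCP orientation; "contact_force": force on the tool from outside, world axes, zero at the start; "wrist_torque": the same for the moment, N m; "opening": opening from 0.0 (shut) to 1.0 (fully open); "grasp_force": force on a finger pad.
Only numpy, scipy, OpenCV 4.12 (cv2) and the standard library are available. Lean on these libraries where they do the work, as an engineer would, in place of code of your own. Each camera call takes 0.05 s, during which the arm holds its last target. There are 200 camera calls.

## Working session

There is one attempt and no reset: what is moved stays moved. The work goes in short steps, Python scripts to look and compute and a tool call to move; the robot and the scene stay as the last step left them, time stands still between calls to the robot, and variables do not carry over. Pictures are saved under pics/ and viewed, at most 14 in all, crops included, and the job is handed in when it is done.

Besides the shell and the picture viewer there is one more tool, called after ">>>" as name(argument=value, ...), one argument or row to a line, values as JSON. apply_moves: Moves the arm, as the interface text tells. Its arguments: {"type":"object","properties":{"deltas":{"type":"array"},"grip_force":{"type":"number"}},"required":["deltas"]}

```bash
mkdir -p pics; ls; python3 - <<'E'
from rig import r
import cv2,pickle,numpy as np
s=r.sense();print({k:np.round(v,3).tolist() for k,v in s.items()})
for n in("top","scene"):
    f=r.grab_frame(n);pickle.dump(f,open(n+".pkl","wb"));cv2.imwrite(f"pics/{n}1.png",f["img"])
    print(n,[(k,np.round(v,3).tolist()) for k,v in f.items() if k not in("img","z_map")])
E
```

```text
pics
{'clock': 0.0, 'qpos': [1.303, 0.354, 1.634, 0.0, 1.155, -0.002], 'qvel': [0.002, 0.001, -0.001, -0.0, 0.002, 0.0], 'joint_efforts': [-0.001, -60.522, -34.205, -0.0, 0.009, -0.0], 'eef_pos': [164.124, 602.828, 403.972], 'tcp_rot': [-3.14, -0.0, 2.876], 'contact_force': [-0.232, -0.068, -0.693], 'wrist_torque': [0.03, 0.046, -0.023], 'grasp_force': 0.0, 'opening': 0.997}
top [('fx', 405.978), ('fy', 405.978), ('cx', 319.632), ('cy', 198.787), ('eye', [338.937, -12.677, 1002.741]), ('rotation', [0.17, 0.025, -1.557])]
scene [('fx', 388.68), ('fy', 388.68), ('cx', 313.301), ('cy', 193.582), ('eye', [1030.069, 234.601, 639.394]), ('rotation', [0.749, 0.015, 1.986])]
```

View pics/top1.png

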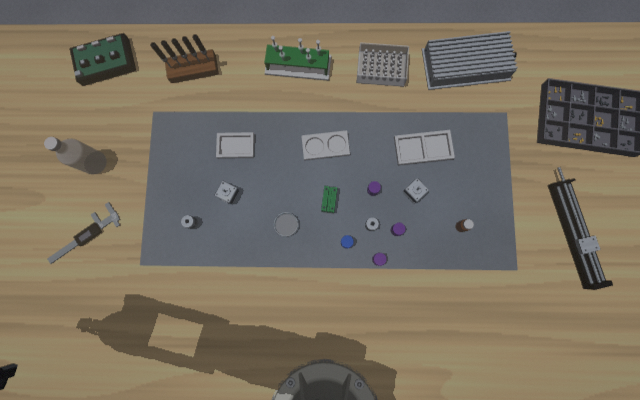

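View pics/scene1.png

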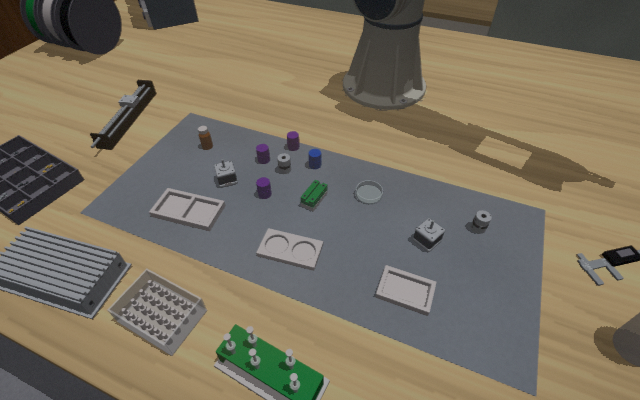

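The top view has +x up and +y left. It shows motors at about (227,192) and (417,190), couplings at (188,222) and (373,224), and the clamp at (330,199). The trays are at (235,145), (326,145) and (425,148), the dish at (286,225) and the vial at (465,226). Purple and blue look-alikes stand around coupling (373,224). Next I'll measure these.

```bash
cat > h.py <<'E'
import numpy as np,cv2,pickle
from scipy.spatial.transform import Rotation as R
def cam(f,s=None):
    if "eye" in f: return R.from_euler('xyz',f["rotation"]).as_matrix(),np.array(f["eye"],float)
    T=np.eye(4);T[:3,:3]=R.from_euler('xyz',s["tcp_rot"]).as_matrix();T[:3,3]=s["eef_pos"];T=T@np.array(f["T_tool_cam"])
    return T[:3,:3],T[:3,3]
def rays(f,uv,s=None):
    M,e=cam(f,s);uv=np.atleast_2d(uv).astype(float)
    d=np.c_[(uv[:,0]-f["cx"])/f["fx"],-(uv[:,1]-f["cy"])/f["fy"],-np.ones(len(uv))]@M.T
    return e,d
def plane(f,uv,z,s=None):
    e,d=rays(f,uv,s);return e+d*((z-e[2])/d[:,2])[:,None]
def cloud(f,s=None):
    h,w=f["z_map"].shape;u,v=np.meshgrid(np.arange(w),np.arange(h))
    e,d=rays(f,np.c_[u.ravel(),v.ravel()],s)
    P=e+d*f["z_map"].reshape(-1,1);P[f["z_map"].ravel()==0]=np.nan
    return P.reshape(h,w,3)
def rect(P,off=0): # min-area rect of world xy points
    (c,sz,a)=cv2.minAreaRect(np.float32(P[:,:2]));return np.round(c,1),np.round(sz,1),round(a,1)
E
python3 - <<'E'
from h import *
f=pickle.load(open("top.pkl","rb"));C=cloud(f);Z=C[...,2]
roi=np.zeros(Z.shape,bool);roi[115:265,155:507]=1
print("mat z",np.nanmedian(Z[roi]),np.nanstd(Z[roi]))
z0=np.nanmedian(Z[roi])
for lo in (7,22):
    n,L,st,ct=cv2.connectedComponentsWithStats(((Z-z0>lo)&roi).astype(np.uint8))
    for i in range(1,n):
        if st[i,4]<15: continue
        v,u=np.where(L==i);zt=np.percentile(Z[v,u],70)-z0
        top=Z[v,u]-z0>zt-4
        P=plane(f,np.c_[u,v][top],zt)
        print(lo,np.round(ct[i]),st[i,4],"zt",round(float(zt),1),"col",np.median(f["img"][v,u],axis=0),"rect",*rect(P),"mean",P[:,:2].mean(0).round(1))
E
```

```text
mat z 0.5106279032012253 7.795187654016801
7 [325. 144.] 646 zt 12.2 col [156. 152. 150.] rect [648.    2.9] [ 64.2 116.8] 6.9 mean [648.4   2.7]
7 [424. 147.] 706 zt 16.2 col [150. 146. 145.] rect [ 643.  -244.8] [ 75.7 140.8] 6.9 mean [ 643.5 -245. ]
7 [235. 144.] 387 zt 14.0 col [152. 148. 147.] rect [647.5 233.6] [63.4 95.1] 0.4 mean [647.8 233.5]
7 [415. 190.] 353 zt 40.4 col [144. 136. 132.] rect [ 529.4 -218.3] [41.8 40.1] 43.6 mean [ 529.1 -218.4]
7 [227. 192.] 348 zt 39.9 col [144. 137. 132.] rect [520.1 243.2] [41.3 41.2] 64.3 mean [520.4 243. ]
7 [373. 188.] 143 zt 39.6 col [118.  61.  91.] rect [ 534.9 -116.7] [28.4 27.2] 25.9 mean [ 534.5 -117. ]
7 [329. 199.] 336 zt 29.5 col [ 70. 105.  54.] rect [506.4  -7.8] [31.9 60.6] 83.4 mean [506.1  -7.9]
7 [285. 223.] 85 zt 14.9 col [116. 110. 105.] rect [444.5  97.5] [57.8 56.9] 46.0 mean [444.7  96.7]
7 [189. 221.] 169 zt 39.2 col [141. 134. 130.] rect [447.6 332.6] [26.6 29.7] 0.6 mean [447.2 332.8]
7 [371. 224.] 142 zt 40.2 col [146.5 138.5 133.5] rect [ 446.3 -111.1] [26.6 27.2] 45.2 mean [ 446.3 -111.2]
7 [464. 225.] 172 z
[... 754 characters left out ...]
0. 105.  54.] rect [506.4  -7.8] [31.8 60.6] 83.4 mean [506.3  -7.9]
22 [188. 221.] 149 zt 39.4 col [144. 138. 133.] rect [447.6 332.5] [26.6 29.7] 0.6 mean [447.1 332.8]
22 [372. 223.] 131 zt 40.3 col [149. 140. 135.] rect [ 446.3 -111.1] [26.6 27.2] 45.2 mean [ 446.3 -111.1]
22 [465. 224.] 149 zt 57.0 col [110. 108. 110.] rect [ 445.1 -330.7] [20.7 23.6] 44.3 mean [ 445.4 -331. ]
22 [398. 228.] 139 zt 40.3 col [119.  61.  91.] rect [ 435.1 -173.5] [25.9 28.7] 89.0 mean [ 435.  -173.5]
22 [347. 241.] 129 zt 40.4 col [145.  81.  57.] rect [403.6 -51.4] [28.2 26.8] 45.5 mean [403.5 -51.4]
22 [379. 258.] 131 zt 39.9 col [121.  64.  95.] rect [ 363.1 -128. ] [25.5 25.9] 0.7 mean [ 363.  -128.3]
```

```bash
cat >> h.py <<'E'
def plan(x,y,z,phi):
    """tool-axis cm shift (axes after the turn) and tool yaw to reach TCP x,y,z with closing line at phi deg"""
    from rig import r
    s=r.sense();yaw=s["tcp_rot"][2];t=np.radians(phi+90)
    M=R.from_euler('xyz',[np.pi,0,t]).as_matrix()
    d=M.T@(np.array([x,y,z])-s["eef_pos"])/10
    dy=(yaw-t+np.pi)%(2*np.pi)-np.pi
    print("t",round(s["clock"],2),"pos",np.round(s["eef_pos"],1),"rot",np.round(s["tcp_rot"],3),"open",round(s["opening"],3),"| yaw",round(dy,3),"then shift cm",np.round(d,2))
E
python3 -c "
from h import *;plan(520,243,330,64.3)"
```

```text
t 0.1 pos [164.1 602.9 404.1] rot [-3.14  -0.     2.876] open 1.003 | yaw 0.183 then shift cm [-47.67 -16.99   7.41]
```

>>> apply_moves(
  deltas=[
    {"claw": -1,"delta_pos": [0,0,0],"yaw": 0.183},
    {"claw": -1,"delta_pos": [-4.77,-1.7,0.74],"yaw": 0},
    {"claw": -1,"delta_pos": [-4.77,-1.7,0.74],"yaw": 0},
    {"claw": -1,"delta_pos": [-4.77,-1.7,0.74],"yaw": 0},
    {"claw": -1,"delta_pos": [-4.77,-1.7,0.74],"yaw": 0},
    {"claw": -1,"delta_pos": [-4.77,-1.7,0.74],"yaw": 0},
    {"claw": -1,"delta_pos": [-4.77,-1.7,0.74],"yaw": 0},
    {"claw": -1,"delta_pos": [-4.77,-1.7,0.74],"yaw": 0},
  ],
  grip_force=30,
)

```text
clock: 1.1
eef_pos: [414.3, 349.6, 352.5]
tcp_rot: [-3.141, -0.0, 2.693]
contact_force: [0.7, -0.1, -0.4]
opening: 0.999
grasp_force: 0.0
```

>>> apply_moves(
  deltas=[
    {"claw": -1,"delta_pos": [-4.77,-1.7,0.74],"yaw": 0},
    {"claw": -1,"delta_pos": [-4.77,-1.7,0.74],"yaw": 0},
    {"claw": -1,"delta_pos": [-4.77,-1.7,0.74],"yaw": 0},
    {"claw": -1,"delta_pos": [0,0,0],"yaw": 0},
    {"claw": -1,"delta_pos": [0,0,0],"yaw": 0},
  ],
)

```text
clock: 1.72
eef_pos: [519.9, 242.8, 330.3]
tcp_rot: [-3.141, -0.001, 2.692]
contact_force: [-0.7, 0.3, 0.1]
opening: 1.001
grasp_force: 0.0
```

```bash
cat > look.py <<'E'
import sys
from h import *
from rig import r
def look(name):
    s=r.sense();f=r.grab_frame("wrist");cv2.imwrite(f"pics/{name}.png",f["img"])
    pickle.dump((s,f),open(name+".pkl","wb"));return s,f
def tops(s,f,lo=22,minpx=300):
    C=cloud(f,s);Z=C[...,2]
    n,L,st,ct=cv2.connectedComponentsWithStats(((Z>lo)&(Z<75)).astype(np.uint8))
    for i in range(1,n):
        if st[i,4]<minpx: continue
        v,u=np.where(L==i);zt=np.percentile(Z[v,u],60);m=abs(Z[v,u]-zt)<2.5
        P=C[v,u][m];b=st[i]
        edge=b[0]==0 or b[1]==0 or b[0]+b[2]>=640 or b[1]+b[3]>=400
        print(ct[i].round(),st[i,4],"zt",round(float(zt),1),"col",np.median(f["img"][v,u],axis=0),"rect",*rect(P),"edge" if edge else "")
if __name__=="__main__":
    tops(*look(sys.argv[1]))
    if len(sys.argv)>2: plan(*map(float,sys.argv[2:]))
E
python3 look.py w1 520 243 230 64.3
```

```text
[381.  63.] 1396 zt 38.6 col [218. 217. 209.] rect [446.4 334.4] [29.  29.3] 56.1 
[318. 193.] 2373 zt 38.9 col [213. 207. 199.] rect [519.8 245.2] [41.2 41.3] 63.5 
[ 79. 284.] 1936 zt 28.6 col [60. 90. 42.] rect [506.2  -7.1] [34.3 62.1] 83.3 
[ 11. 351.] 740 zt 37.6 col [64. 22. 47.] rect [ 538.9 -110.2] [16.4 30.8] 48.7 edge
t 1.77 pos [519.6 243.3 330.5] rot [-3.141e+00 -1.000e-03  2.693e+00] open 1.003 | yaw -0.0 then shift cm [-4.000e-02 -1.000e-02  1.005e+01]
```

View pics/w1.png

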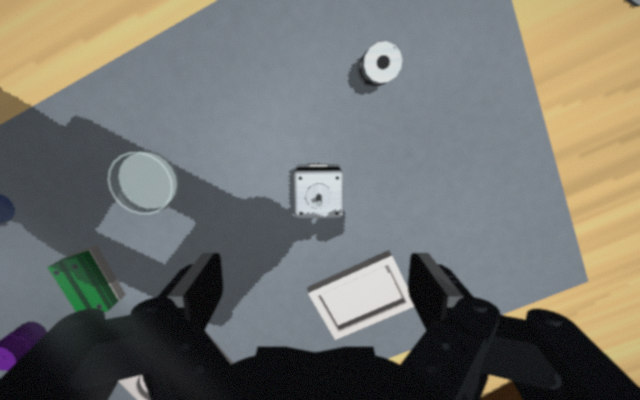

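The wrist view shows the motor at (318,193), square to the fingers. Its position agrees with the top view to within 2 mm, so I'm going down to grasp it.

>>> apply_moves(
  deltas=[
    {"claw": -1,"delta_pos": [0,0,4],"yaw": 0},
    {"claw": -1,"delta_pos": [0,0,4],"yaw": 0},
    {"claw": -1,"delta_pos": [0,0,3],"yaw": 0},
    {"claw": -1,"delta_pos": [0,0,2],"yaw": 0},
    {"claw": -1,"delta_pos": [0,0,1.3],"yaw": 0},
    {"claw": 0.3,"delta_pos": [0,0,0],"yaw": 0},
    {"claw": 0.3,"delta_pos": [0,0,0],"yaw": 0},
    {"claw": 0.3,"delta_pos": [0,0,0],"yaw": 0},
  ],
  grip_force=40,
)

```text
clock: 2.78
eef_pos: [520.6, 243.3, 188.9]
tcp_rot: [3.14, 0.001, 2.693]
contact_force: [-0.5, 0.2, 3.8]
opening: 0.486
grasp_force: 41.4
```

>>> apply_moves(
  deltas=[
    {"claw": 0.6,"delta_pos": [0,0,0],"yaw": 0},
    {"claw": 0.6,"delta_pos": [0,0,0],"yaw": 0},
  ],
)

```text
clock: 3.02
eef_pos: [520.7, 243.3, 188.9]
tcp_rot: [3.14, 0.001, 2.693]
contact_force: [-0.5, 0.4, 6.9]
opening: 0.486
grasp_force: 41.7
```

```bash
python3 -c "
from h import *;plan(639,-211,300,6.9)"
```

```text
t 3.02 pos [520.7 243.3 188.9] rot [3.140e+00 1.000e-03 2.693e+00] open 0.486 | yaw 1.001 then shift cm [-46.52   6.29 -11.11]
```

>>> apply_moves(
  deltas=[
    {"claw": 0.6,"delta_pos": [0,0,-2.5],"yaw": 0},
    {"claw": 0.6,"delta_pos": [0,0,-4.3],"yaw": 0},
    {"claw": 0.6,"delta_pos": [0,0,-4.3],"yaw": 0.166},
    {"claw": 0.6,"delta_pos": [0,0,0],"yaw": 0.167},
    {"claw": 0.6,"delta_pos": [0,0,0],"yaw": 0.167},
    {"claw": 0.6,"delta_pos": [0,0,0],"yaw": 0.167},
    {"claw": 0.6,"delta_pos": [0,0,0],"yaw": 0.167},
    {"claw": 0.6,"delta_pos": [0,0,0],"yaw": 0.167},
  ],
)

```text
clock: 4.03
eef_pos: [519.9, 242.7, 298.7]
tcp_rot: [-3.141, 0.0, 1.686]
contact_force: [0.0, -0.9, -3.1]
opening: 0.482
grasp_force: 41.5
```

>>> apply_moves(
  deltas=[
    {"claw": 0.6,"delta_pos": [-4,0.6,0],"yaw": 0},
    {"claw": 0.6,"delta_pos": [-4.3,0.6,0],"yaw": 0},
    {"claw": 0.6,"delta_pos": [-4.3,0.6,0],"yaw": 0},
    {"claw": 0.6,"delta_pos": [-4.3,0.6,0],"yaw": 0},
    {"claw": 0.6,"delta_pos": [-4.3,0.6,0],"yaw": 0},
    {"claw": 0.6,"delta_pos": [-4.3,0.6,0],"yaw": 0},
    {"claw": 0.6,"delta_pos": [-4.3,0.6,0],"yaw": 0},
    {"claw": 0.6,"delta_pos": [-4.3,0.6,0],"yaw": 0},
  ],
)

```text
clock: 5.03
eef_pos: [608.9, -91.3, 298.8]
tcp_rot: [-3.141, -0.0, 1.692]
contact_force: [0.4, -0.2, -1.2]
opening: 0.485
grasp_force: 41.5
```

>>> apply_moves(
  deltas=[
    {"claw": 0.6,"delta_pos": [-4.3,0.6,0],"yaw": 0},
    {"claw": 0.6,"delta_pos": [-4.3,0.6,0],"yaw": 0},
    {"claw": 0.6,"delta_pos": [-3.6,0.3,0],"yaw": 0},
    {"claw": 0.6,"delta_pos": [0,0,0],"yaw": 0},
    {"claw": 0.6,"delta_pos": [0,0,0],"yaw": 0},
  ],
)

```text
clock: 5.65
eef_pos: [638.1, -208.8, 298.4]
tcp_rot: [-3.141, -0.001, 1.691]
contact_force: [0.1, 0.0, -2.4]
opening: 0.485
grasp_force: 41.5
```

```bash
python3 look.py w2 639 -211 193 6.9; python3 - <<'E'
from h import *
s,f=pickle.load(open("w2.pkl","rb"));C=cloud(f,s);Z=C[...,2]
m=(abs(C[...,0]-643)<70)&(abs(C[...,1]+245)<100)&(Z>-3)&(Z<20)
h=np.nanmedian(Z[m]);print(np.nanpercentile(Z[m],[5,20,40,60,80,95]))
mm=m&(Z>9)
n,L,st,ct=cv2.connectedComponentsWithStats(mm.astype(np.uint8))
for i in range(1,n):
    if st[i,4]>200: print(st[i],rect(C[L==i]))
E
```

```text
[49. 31.] 2582 zt 38.5 col [168. 163. 156.] rect [ 445.6 -110.2] [29.  29.9] 75.9 
[181.  58.] 2015 zt 38.7 col [161.  57. 120.] rect [ 534.5 -115.9] [29.5 29.3] 29.4 
[590. 150.] 9185 zt 34.8 col [122. 125. 127.] rect [ 855.9 -138.5] [125.3  87.6] 87.6 edge
[ 42. 124.] 2111 zt 38.5 col [145.  43. 105.] rect [ 434.3 -172.9] [29.7 30.6] 82.6 
[174. 198.] 3290 zt 39.0 col [167.  162.  155.5] rect [ 529.2 -217.6] [42.2 41.5] 43.2 
[581. 326.] 10349 zt 53.9 col [84. 82. 79.] rect [ 874.4 -280.4] [ 66.5 133. ] 61.3 edge
[ 69. 318.] 1831 zt 50.7 col [59. 68. 87.] rect [ 449.1 -326.1] [13.1 22.8] 47.0 
t 5.7 pos [ 638.2 -208.3  298.5] rot [-3.141e+00 -1.000e-03  1.692e+00] open 0.481 | yaw 0.001 then shift cm [-0.28  0.05 10.55]
[-1.9476798  -1.34080358 -0.85844468 -0.32532855  2.53079398 14.63196519]
[ 270  156   92   67 1872] (array([ 637.7, -201.6]), array([74.3, 55. ]), 6.4)
```

View pics/w2.png

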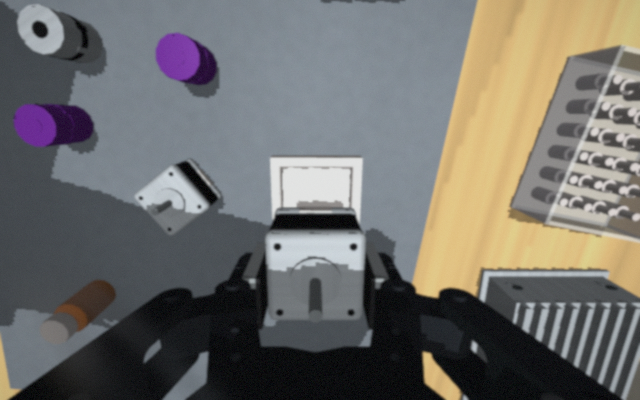

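The held motor sits over the tray's +y pocket. The tray's far wall is at rows 155–215, which matches the top view measurement. Lowering now.

>>> apply_moves(
  deltas=[
    {"claw": 0.6,"delta_pos": [-0.3,0.05,3],"yaw": 0},
    {"claw": 0.6,"delta_pos": [0,0,3],"yaw": 0},
    {"claw": 0.6,"delta_pos": [0,0,2],"yaw": 0},
    {"claw": 0.6,"delta_pos": [0,0,1.2],"yaw": 0},
    {"claw": 0.6,"delta_pos": [0,0,0.6],"yaw": 0},
    {"claw": 0.6,"delta_pos": [0,0,0.3],"yaw": 0},
    {"claw": 0.6,"delta_pos": [0,0,0.2],"yaw": 0},
    {"claw": 0.6,"delta_pos": [0,0,0.1],"yaw": 0},
  ],
)

```text
clock: 6.7
eef_pos: [639.6, -212.1, 195.1]
tcp_rot: [3.141, 0.0, 1.692]
contact_force: [-0.7, 0.1, -2.9]
opening: 0.479
grasp_force: 41.5
```

>>> apply_moves(
  deltas=[
    {"claw": 0.6,"delta_pos": [0,0,0.1],"yaw": 0},
    {"claw": 0.6,"delta_pos": [0,0,0.1],"yaw": 0},
  ],
)

```text
clock: 6.95
eef_pos: [639.5, -212.1, 192.9]
tcp_rot: [3.141, 0.0, 1.692]
contact_force: [-2.7, 1.7, 13.2]
opening: 0.484
grasp_force: 43.6
```

>>> apply_moves(
  deltas=[
    {"claw": -0.5,"delta_pos": [0,0,0],"yaw": 0},
    {"claw": -0.5,"delta_pos": [0,0,0],"yaw": 0},
    {"claw": -0.5,"delta_pos": [0,0,0],"yaw": 0},
    {"claw": -0.5,"delta_pos": [0,0,-2],"yaw": 0},
    {"claw": -1,"delta_pos": [0,0,-4],"yaw": 0},
    {"claw": -1,"delta_pos": [0,0,-4.5],"yaw": -0.16},
    {"claw": -1,"delta_pos": [0,0,0],"yaw": -0.16},
    {"claw": -1,"delta_pos": [0,0,0],"yaw": -0.16},
  ],
)

```text
clock: 7.95
eef_pos: [639.7, -212.1, 300.4]
tcp_rot: [3.14, 0.002, 2.177]
contact_force: [0.7, 0.0, 0.2]
opening: 1.001
grasp_force: 0.0
```

```bash
python3 -c "
from h import *;plan(529.2,-217.8,187,43.4)"
```

```text
t 7.95 pos [ 639.7 -212.1  300.4] rot [3.140e+00 2.000e-03 2.177e+00] open 1.001 | yaw -0.151 then shift cm [ 7.18 -8.42 11.34]
```

>>> apply_moves(
  deltas=[
    {"claw": -1,"delta_pos": [0,0,0],"yaw": -0.151},
    {"claw": -1,"delta_pos": [3.6,-4.2,0],"yaw": 0},
    {"claw": -1,"delta_pos": [3.6,-4.2,0],"yaw": 0},
    {"claw": -1,"delta_pos": [0,0,3],"yaw": 0},
    {"claw": -1,"delta_pos": [0,0,4],"yaw": 0},
    {"claw": -1,"delta_pos": [0,0,3],"yaw": 0},
    {"claw": -1,"delta_pos": [0,0,1.2],"yaw": 0},
    {"claw": -1,"delta_pos": [0,0,0],"yaw": 0},
  ],
)

```text
clock: 8.95
eef_pos: [529.1, -216.9, 186.1]
tcp_rot: [-3.141, -0.0, 2.323]
contact_force: [-0.0, -0.3, 0.8]
opening: 0.998
grasp_force: 0.0
```

>>> apply_moves(
  deltas=[
    {"claw": 0.3,"delta_pos": [0,0,0],"yaw": 0},
    {"claw": 0.3,"delta_pos": [0,0,0],"yaw": 0},
    {"claw": 0.3,"delta_pos": [0,0,0],"yaw": 0},
    {"claw": 0.6,"delta_pos": [0,0,0],"yaw": 0},
    {"claw": 0.6,"delta_pos": [0,0,0],"yaw": 0},
  ],
)

```text
clock: 9.57
eef_pos: [529.4, -217.0, 186.8]
tcp_rot: [3.141, 0.002, 2.323]
contact_force: [-1.4, 0.5, 5.7]
opening: 0.482
grasp_force: 41.3
```

```bash
python3 -c "
from h import *;plan(647,-277.5,275,6.9)"
```

```text
t 9.57 pos [ 529.4 -217.   186.8] rot [3.141e+00 2.000e-03 2.323e+00] open 0.482 | yaw 0.632 then shift cm [-7.42 10.95 -8.82]
```

>>> apply_moves(
  deltas=[
    {"claw": 0.6,"delta_pos": [0,0,-2],"yaw": 0},
    {"claw": 0.6,"delta_pos": [0,0,-4],"yaw": 0},
    {"claw": 0.6,"delta_pos": [0,0,-4],"yaw": 0.158},
    {"claw": 0.6,"delta_pos": [0,0,0],"yaw": 0.158},
    {"claw": 0.6,"delta_pos": [0,0,0],"yaw": 0.158},
    {"claw": 0.6,"delta_pos": [0,0,0],"yaw": 0.158},
    {"claw": 0.6,"delta_pos": [-2.5,3.7,0],"yaw": 0},
    {"claw": 0.6,"delta_pos": [-2.5,3.7,0],"yaw": 0},
  ],
)

```text
clock: 10.58
eef_pos: [609.0, -257.9, 285.9]
tcp_rot: [-3.141, -0.0, 1.691]
contact_force: [0.5, -0.4, -3.1]
opening: 0.488
grasp_force: 42.1
```

>>> apply_moves(
  deltas=[
    {"claw": 0.6,"delta_pos": [-2.4,3.55,0],"yaw": 0},
    {"claw": 0.6,"delta_pos": [0,0,0],"yaw": 0},
    {"claw": 0.6,"delta_pos": [0,0,0],"yaw": 0},
  ],
)

```text
clock: 10.95
eef_pos: [645.8, -276.8, 285.0]
tcp_rot: [-3.14, -0.001, 1.691]
contact_force: [-1.1, 0.3, -3.3]
opening: 0.481
grasp_force: 42.5
```

```bash
python3 -c "
from h import *;plan(647,-277.5,190.8,6.9)"
```

```text
t 10.95 pos [ 645.8 -276.8  285. ] rot [-3.140e+00 -1.000e-03  1.691e+00] open 0.481 | yaw -0.001 then shift cm [-0.08  0.11  9.42]
```

>>> apply_moves(
  deltas=[
    {"claw": 0.6,"delta_pos": [-0.05,0.1,3],"yaw": 0},
    {"claw": 0.6,"delta_pos": [0,0,3],"yaw": 0},
    {"claw": 0.6,"delta_pos": [0,0,1.8],"yaw": 0},
    {"claw": 0.6,"delta_pos": [0,0,0.8],"yaw": 0},
    {"claw": 0.6,"delta_pos": [0,0,0.4],"yaw": 0},
    {"claw": 0.6,"delta_pos": [0,0,0.2],"yaw": 0},
    {"claw": 0.6,"delta_pos": [0,0,0.1],"yaw": 0},
    {"claw": 0.6,"delta_pos": [0,0,0.1],"yaw": 0},
  ],
)

```text
clock: 11.95
eef_pos: [647.8, -277.6, 192.2]
tcp_rot: [3.141, 0.0, 1.691]
contact_force: [-0.5, 0.0, -3.3]
opening: 0.485
grasp_force: 42.4
```

>>> apply_moves(
  deltas=[
    {"claw": 0.6,"delta_pos": [0,0,0.08],"yaw": 0},
    {"claw": 0.6,"delta_pos": [0,0,0.08],"yaw": 0},
  ],
)

```text
clock: 12.2
eef_pos: [647.6, -277.6, 190.8]
tcp_rot: [3.141, 0.0, 1.691]
contact_force: [-2.3, 2.0, 9.8]
opening: 0.482
grasp_force: 43.9
```

>>> apply_moves(
  deltas=[
    {"claw": -0.5,"delta_pos": [0,0,0],"yaw": 0},
    {"claw": -0.5,"delta_pos": [0,0,0],"yaw": 0},
    {"claw": -0.5,"delta_pos": [0,0,0],"yaw": 0},
    {"claw": -0.5,"delta_pos": [0,0,-2],"yaw": 0},
    {"claw": -0.5,"delta_pos": [0,0,-4],"yaw": 0},
    {"claw": -0.3,"delta_pos": [0,0,-5],"yaw": -0.165},
    {"claw": -0.3,"delta_pos": [0,0,0],"yaw": -0.165},
    {"claw": -0.3,"delta_pos": [0,0,0],"yaw": -0.165},
  ],
)

```text
clock: 13.2
eef_pos: [647.8, -277.7, 302.9]
tcp_rot: [3.14, 0.003, 2.191]
contact_force: [0.3, 0.3, -0.3]
opening: 0.649
grasp_force: 0.0
```

```bash
python3 -c "
from h import *;plan(446,-110.8,187,45)"
```

```text
t 13.2 pos [ 647.8 -277.7  302.9] rot [3.140e+00 3.000e-03 2.191e+00] open 0.649 | yaw -0.165 then shift cm [26.07 -2.47 11.59]
```

>>> apply_moves(
  deltas=[
    {"claw": -0.3,"delta_pos": [0,0,0],"yaw": -0.165},
    {"claw": -0.3,"delta_pos": [4.4,-0.41,0],"yaw": 0},
    {"claw": -0.3,"delta_pos": [4.4,-0.41,0],"yaw": 0},
    {"claw": -0.3,"delta_pos": [4.4,-0.41,0],"yaw": 0},
    {"claw": -0.3,"delta_pos": [4.4,-0.41,0],"yaw": 0},
    {"claw": -0.3,"delta_pos": [4.4,-0.41,0],"yaw": 0},
    {"claw": -0.3,"delta_pos": [4.1,-0.41,0],"yaw": 0},
    {"claw": -0.3,"delta_pos": [0,0,0],"yaw": 0},
  ],
)

```text
clock: 14.2
eef_pos: [444.6, -108.0, 301.1]
tcp_rot: [-3.141, -0.0, 2.352]
contact_force: [0.4, 0.0, 0.9]
opening: 0.649
grasp_force: 0.0
```

```bash
python3 look.py w3 446 -110.8 187 45
```

```text
[330. 110.] 1419 zt 38.8 col [233. 122.  56.] rect [402.5 -50.6] [28.8 29.2] 39.6 
[462. 165.] 2862 zt 28.6 col [ 69. 156.  21.] rect [506.1  -7. ] [32.3 62.9] 83.2 
[219. 146.] 1503 zt 38.7 col [180.  62. 133.] rect [ 362.4 -127.2] [29.4 28.8] 42.1 
[314. 205.] 1269 zt 38.7 col [226. 223. 217.] rect [ 445.3 -110. ] [29.5 29. ] 86.8 
[253. 242.] 751 zt 38.4 col [96. 34. 72.] rect [ 433.  -169.5] [29.2 23.3] 18.5 
t 14.25 pos [ 446.3 -108.9  301.4] rot [3.141e+00 2.000e-03 2.352e+00] open 0.65 | yaw -0.004 then shift cm [-0.12 -0.16 11.44]
```

View pics/w3.png

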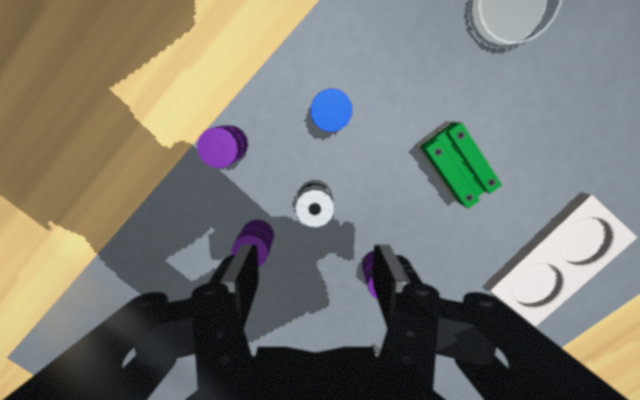

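The bare coupling is at (314,205), centred between the fingers. Purple (253,242), the nearest, is about 10 mm clear of the finger path, so I'm going down.

>>> apply_moves(
  deltas=[
    {"claw": -0.3,"delta_pos": [-0.1,-0.15,3],"yaw": 0},
    {"claw": -0.3,"delta_pos": [0,0,4],"yaw": 0},
    {"claw": -0.3,"delta_pos": [0,0,3],"yaw": 0},
    {"claw": -0.3,"delta_pos": [0,0,1.3],"yaw": 0},
    {"claw": -0.3,"delta_pos": [0,0,0],"yaw": 0},
    {"claw": 0.8,"delta_pos": [0,0,0],"yaw": 0},
    {"claw": 0.8,"delta_pos": [0,0,0],"yaw": 0},
    {"claw": 0.8,"delta_pos": [0,0,0],"yaw": 0},
  ],
  grip_force=30,
)

```text
clock: 15.25
eef_pos: [446.8, -111.3, 188.3]
tcp_rot: [3.14, 0.002, 2.351]
contact_force: [-0.7, -0.6, 8.1]
opening: 0.338
grasp_force: 29.4
```

```bash
python3 -c "
from h import *;plan(651.4,-24.5,280,6.9);plan(644.6,31.1,280,6.9)"
```

```text
t 15.25 pos [ 446.8 -111.3  188.3] rot [3.140e+00 2.000e-03 2.351e+00] open 0.338 | yaw 0.66 then shift cm [ 6.15 21.35 -9.17]
t 15.25 pos [ 446.8 -111.3  188.3] rot [3.140e+00 2.000e-03 2.351e+00] open 0.338 | yaw 0.66 then shift cm [11.76 21.35 -9.17]
```

>>> apply_moves(
  deltas=[
    {"claw": 0.8,"delta_pos": [0,0,-2],"yaw": 0},
    {"claw": 0.8,"delta_pos": [0,0,-4],"yaw": 0},
    {"claw": 0.8,"delta_pos": [0,0,-3.2],"yaw": 0.165},
    {"claw": 0.8,"delta_pos": [0,0,0],"yaw": 0.165},
    {"claw": 0.8,"delta_pos": [0,0,0],"yaw": 0.165},
    {"claw": 0.8,"delta_pos": [0,0,0],"yaw": 0.165},
    {"claw": 0.8,"delta_pos": [1.23,4.27,0],"yaw": 0},
    {"claw": 0.8,"delta_pos": [1.23,4.27,0],"yaw": 0},
  ],
)

```text
clock: 16.25
eef_pos: [528.8, -76.1, 279.9]
tcp_rot: [3.14, 0.0, 1.69]
contact_force: [1.9, 0.1, -1.1]
opening: 0.338
grasp_force: 29.9
```

>>> apply_moves(
  deltas=[
    {"claw": 0.8,"delta_pos": [1.23,4.27,0],"yaw": 0},
    {"claw": 0.8,"delta_pos": [1.23,4.27,0],"yaw": 0},
    {"claw": 0.8,"delta_pos": [1.23,4.27,0],"yaw": 0},
    {"claw": 0.8,"delta_pos": [0,0,0],"yaw": 0},
    {"claw": 0.8,"delta_pos": [0,0,0],"yaw": 0},
  ],
)

```text
clock: 16.88
eef_pos: [650.0, -24.4, 279.0]
tcp_rot: [-3.141, -0.0, 1.691]
contact_force: [-1.7, -0.9, -0.9]
opening: 0.34
grasp_force: 30.1
```

```bash
python3 look.py w4 651.4 -24.5 192.3 6.9|tail -1
```

```text
t 16.93 pos [649.7 -24.7 279. ] rot [-3.14  -0.     1.691] open 0.338 | yaw -0.001 then shift cm [-0.    0.17  8.67]
```

View pics/w4.png

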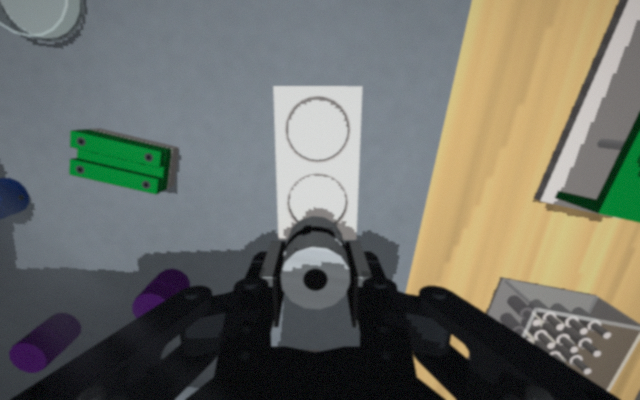

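The held coupling is at (315,278) and the wells at (318,128) and (318,200). I'll check where those wells are in world coordinates.

```bash
python3 -c "
from h import *
s,f=pickle.load(open('w4.pkl','rb'))
print(plane(f,[[318,128],[318,201],[274,87],[363,87]],12,s).round(1));print(cam(f,s)[1])
M,e=cam(f,s)
for p in [[651.4,-24.5,12],[644.6,31,12],[650,-24.5,120]]:
    c=M.T@(np.array(p)-e);print(f['cx']+f['fx']*c[0]/-c[2],f['cy']-f['fy']*c[1]/-c[2])
"
```

```text
[[645.3  33.3  12. ]
 [652.2 -21.6  12. ]
 [611.1  57.4  12. ]
 [673.3  65.   12. ]]
[642.01591379  44.93229892 246.83170186]
316.55998864990045 204.4026043097253
316.6155397960426 131.02622577907653
314.30678577403745 272.752569891283
```

>>> apply_moves(
  deltas=[
    {"claw": 0.8,"delta_pos": [0.1,0.15,3],"yaw": 0},
    {"claw": 0.8,"delta_pos": [0,0,3],"yaw": 0},
    {"claw": 0.8,"delta_pos": [0,0,1.2],"yaw": 0},
    {"claw": 0.8,"delta_pos": [0,0,0.6],"yaw": 0},
    {"claw": 0.8,"delta_pos": [0,0,0.3],"yaw": 0},
    {"claw": 0.8,"delta_pos": [0,0,0.2],"yaw": 0},
    {"claw": 0.8,"delta_pos": [0,0,0.1],"yaw": 0},
    {"claw": 0.8,"delta_pos": [0,0,0.1],"yaw": 0},
  ],
)

```text
clock: 17.92
eef_pos: [652.3, -23.2, 194.4]
tcp_rot: [3.141, 0.0, 1.691]
contact_force: [0.5, 0.4, -0.7]
opening: 0.333
grasp_force: 30.1
```

>>> apply_moves(
  deltas=[
    {"claw": 0.8,"delta_pos": [0,0,0.1],"yaw": 0},
    {"claw": 0.8,"delta_pos": [0,0,0.08],"yaw": 0},
    {"claw": 0.8,"delta_pos": [0,0,0.06],"yaw": 0},
  ],
)

```text
clock: 18.3
eef_pos: [652.2, -23.2, 192.3]
tcp_rot: [3.142, -0.0, 1.691]
contact_force: [-3.2, 0.4, 10.1]
opening: 0.338
grasp_force: 30.9
```

>>> apply_moves(
  deltas=[
    {"claw": -0.2,"delta_pos": [0,0,0],"yaw": 0},
    {"claw": -0.2,"delta_pos": [0,0,0],"yaw": 0},
    {"claw": -0.2,"delta_pos": [0,0,0],"yaw": 0},
    {"claw": -0.3,"delta_pos": [0,0,-2],"yaw": 0},
    {"claw": -0.3,"delta_pos": [0,0,-4],"yaw": 0},
    {"claw": -0.3,"delta_pos": [0,0,-4],"yaw": 0},
    {"claw": -0.3,"delta_pos": [0,0,0],"yaw": 0},
  ],
)

```text
clock: 19.18
eef_pos: [653.6, -23.3, 296.8]
tcp_rot: [3.134, 0.001, 1.691]
contact_force: [0.2, 0.8, -0.4]
opening: 0.651
grasp_force: 0.0
```

```bash
python3 -c "
from h import *;plan(446.8,333.5,187,6.9)"
```

```text
t 19.18 pos [653.6 -23.3 296.8] rot [3.134e+00 1.000e-03 1.691e+00] open 0.651 | yaw -0.0 then shift cm [ 37.91 -16.24  10.98]
```

>>> apply_moves(
  deltas=[
    {"claw": -0.3,"delta_pos": [4.2,-1.8,0],"yaw": 0},
    {"claw": -0.3,"delta_pos": [4.2,-1.8,0],"yaw": 0},
    {"claw": -0.3,"delta_pos": [4.2,-1.8,0],"yaw": 0},
    {"claw": -0.3,"delta_pos": [4.2,-1.8,0],"yaw": 0},
    {"claw": -0.3,"delta_pos": [4.2,-1.8,0],"yaw": 0},
    {"claw": -0.3,"delta_pos": [4.2,-1.8,0],"yaw": 0},
    {"claw": -0.3,"delta_pos": [4.2,-1.8,0],"yaw": 0},
    {"claw": -0.3,"delta_pos": [4.2,-1.8,0],"yaw": 0},
  ],
)

```text
clock: 20.18
eef_pos: [467.9, 294.2, 291.9]
tcp_rot: [3.142, -0.0, 1.691]
contact_force: [0.5, 0.3, 0.1]
opening: 0.65
grasp_force: 0.0
```

>>> apply_moves(
  deltas=[
    {"claw": -0.3,"delta_pos": [4.2,-1.8,0],"yaw": 0},
    {"claw": -0.3,"delta_pos": [0,0,0],"yaw": 0},
    {"claw": -0.3,"delta_pos": [0,0,0],"yaw": 0},
  ],
)

```text
clock: 20.55
eef_pos: [446.0, 332.3, 291.7]
tcp_rot: [-3.141, 0.0, 1.692]
contact_force: [1.0, -0.6, -0.8]
opening: 0.647
grasp_force: 0.0
```

```bash
python3 look.py w5 446.8 333.5 187 6.9
```

```text
[316. 203.] 1375 zt 38.7 col [198. 193. 185.] rect [446.4 335.2] [28.8 29.3] 6.6 
t 20.6 pos [446.3 331.9 291.7] rot [-3.141  0.     1.691] open 0.65 | yaw -0.001 then shift cm [ 0.15  0.07 10.47]
```

>>> apply_moves(
  deltas=[
    {"claw": -0.3,"delta_pos": [0.2,0.05,3],"yaw": 0},
    {"claw": -0.3,"delta_pos": [0,0,4],"yaw": 0},
    {"claw": -0.3,"delta_pos": [0,0,2.5],"yaw": 0},
    {"claw": -0.3,"delta_pos": [0,0,1],"yaw": 0},
    {"claw": -0.3,"delta_pos": [0,0,0],"yaw": 0},
    {"claw": 0.8,"delta_pos": [0,0,0],"yaw": 0},
    {"claw": 0.8,"delta_pos": [0,0,0],"yaw": 0},
    {"claw": 0.8,"delta_pos": [0,0,0],"yaw": 0},
  ],
  grip_force=30,
)

```text
clock: 21.6
eef_pos: [446.8, 334.9, 187.9]
tcp_rot: [3.14, -0.001, 1.691]
contact_force: [0.4, -1.6, 7.8]
opening: 0.342
grasp_force: 29.6
```

```bash
python3 -c "
from h import *;plan(645,31.8,290,6.9)"
```

```text
t 21.6 pos [446.8 334.9 187.9] rot [ 3.140e+00 -1.000e-03  1.691e+00] open 0.342 | yaw -0.0 then shift cm [-32.47  16.03 -10.21]
```

>>> apply_moves(
  deltas=[
    {"claw": 0.8,"delta_pos": [0,0,-2],"yaw": 0},
    {"claw": 0.8,"delta_pos": [0,0,-4],"yaw": 0},
    {"claw": 0.8,"delta_pos": [0,0,-4],"yaw": 0},
    {"claw": 0.8,"delta_pos": [-4,2,0],"yaw": 0},
    {"claw": 0.8,"delta_pos": [-4,2,0],"yaw": 0},
    {"claw": 0.8,"delta_pos": [-4,2,0],"yaw": 0},
    {"claw": 0.8,"delta_pos": [-4,2,0],"yaw": 0},
    {"claw": 0.8,"delta_pos": [-4,2,0],"yaw": 0},
  ],
)

```text
clock: 22.6
eef_pos: [570.1, 146.9, 287.2]
tcp_rot: [3.141, -0.0, 1.691]
contact_force: [0.3, 0.1, -1.5]
opening: 0.338
grasp_force: 29.8
```

>>> apply_moves(
  deltas=[
    {"claw": 0.8,"delta_pos": [-4,2,0],"yaw": 0},
    {"claw": 0.8,"delta_pos": [-4,2,0],"yaw": 0},
    {"claw": 0.8,"delta_pos": [-4.4,2,0],"yaw": 0},
    {"claw": 0.8,"delta_pos": [0,0,0],"yaw": 0},
    {"claw": 0.8,"delta_pos": [0,0,0],"yaw": 0},
  ],
)

```text
clock: 23.22
eef_pos: [643.5, 32.3, 286.7]
tcp_rot: [-3.141, -0.0, 1.69]
contact_force: [-0.7, -0.1, -0.3]
opening: 0.343
grasp_force: 29.9
```

```bash
python3 -c "
from h import *;plan(645,31.8,191.9,6.9)"
```

```text
t 23.23 pos [643.5  32.3 286.7] rot [-3.141 -0.     1.69 ] open 0.343 | yaw -0.001 then shift cm [-0.07  0.14  9.48]
```

>>> apply_moves(
  deltas=[
    {"claw": 0.8,"delta_pos": [0,0.1,3],"yaw": 0},
    {"claw": 0.8,"delta_pos": [0,0,3],"yaw": 0},
    {"claw": 0.8,"delta_pos": [0,0,1.8],"yaw": 0},
    {"claw": 0.8,"delta_pos": [0,0,0.8],"yaw": 0},
    {"claw": 0.8,"delta_pos": [0,0,0.4],"yaw": 0},
    {"claw": 0.8,"delta_pos": [0,0,0.2],"yaw": 0},
    {"claw": 0.8,"delta_pos": [0,0,0.1],"yaw": 0},
    {"claw": 0.8,"delta_pos": [0,0,0],"yaw": 0},
  ],
)

```text
clock: 24.22
eef_pos: [645.1, 32.2, 194.1]
tcp_rot: [3.141, 0.0, 1.691]
contact_force: [-0.9, 0.2, -0.7]
opening: 0.337
grasp_force: 29.9
```

>>> apply_moves(
  deltas=[
    {"claw": 0.8,"delta_pos": [0,0,0.1],"yaw": 0},
    {"claw": 0.8,"delta_pos": [0,0,0.08],"yaw": 0},
    {"claw": 0.8,"delta_pos": [0,0,0.06],"yaw": 0},
  ],
)

```text
clock: 24.6
eef_pos: [645.0, 32.3, 191.9]
tcp_rot: [3.142, 0.0, 1.691]
contact_force: [-3.7, -0.7, 10.9]
opening: 0.341
grasp_force: 30.7
```

>>> apply_moves(
  deltas=[
    {"claw": -0.2,"delta_pos": [0,0,0],"yaw": 0},
    {"claw": -0.2,"delta_pos": [0,0,0],"yaw": 0},
    {"claw": -0.2,"delta_pos": [0,0,0],"yaw": 0},
    {"claw": -0.3,"delta_pos": [0,0,-2],"yaw": 0},
    {"claw": -0.3,"delta_pos": [0,0,-4],"yaw": 0},
    {"claw": -0.4,"delta_pos": [0,0,-4],"yaw": -0.167},
    {"claw": -0.4,"delta_pos": [0,0,0],"yaw": -0.167},
    {"claw": -0.4,"delta_pos": [0,0,0],"yaw": -0.167},
  ],
)

```text
clock: 25.6
eef_pos: [645.2, 32.3, 293.7]
tcp_rot: [3.139, 0.001, 2.197]
contact_force: [0.3, -0.7, -0.7]
opening: 0.698
grasp_force: 0.0
```

>>> apply_moves(
  deltas=[
    {"claw": -0.4,"delta_pos": [0,0,0],"yaw": -0.167},
    {"claw": -0.4,"delta_pos": [0,0,0],"yaw": -0.167},
    {"claw": -0.4,"delta_pos": [0,0,0],"yaw": -0.167},
    {"claw": -0.4,"delta_pos": [0,0,0],"yaw": -0.167},
    {"claw": -0.4,"delta_pos": [0,0,0],"yaw": -0.167},
    {"claw": -0.4,"delta_pos": [0,0,0],"yaw": 0},
  ],
)

```text
clock: 26.35
eef_pos: [645.1, 32.3, 292.6]
tcp_rot: [3.141, 0.001, 3.026]
contact_force: [-0.1, -0.3, 0.1]
opening: 0.698
grasp_force: 0.0
```

```bash
python3 -c "
from h import *;plan(506.2,-7.3,290,83.3)"
```

```text
t 26.35 pos [645.1  32.3 292.6] rot [3.141e+00 1.000e-03 3.026e+00] open 0.698 | yaw 0.001 then shift cm [13.33 -5.55  0.26]
```

>>> apply_moves(
  deltas=[
    {"claw": -0.4,"delta_pos": [4.4,-1.85,0],"yaw": 0},
    {"claw": -0.4,"delta_pos": [4.4,-1.85,0],"yaw": 0},
    {"claw": -0.4,"delta_pos": [4.4,-1.85,0],"yaw": 0},
    {"claw": -0.4,"delta_pos": [0,0,0],"yaw": 0},
    {"claw": -0.4,"delta_pos": [0,0,0],"yaw": 0},
  ],
)

```text
clock: 26.98
eef_pos: [508.2, -7.7, 292.2]
tcp_rot: [3.141, 0.002, 3.024]
contact_force: [-0.4, -0.5, 0.3]
opening: 0.702
grasp_force: 0.0
```

```bash
python3 look.py w6 506.2 -7.3 186 83.3
```

```text
[107.  17.] 2016 zt 38.6 col [96. 30. 70.] rect [ 367.5 -127.9] [31.  19.9] 83.6 edge
[234.  63.] 1949 zt 38.8 col [224. 106.  39.] rect [402.8 -50.5] [29.3 29.2] 80.9 
[ 73. 133.] 2111 zt 38.6 col [100.  31.  73.] rect [ 434.3 -172.7] [29.9 29.5] 56.8 
[316. 200.] 2569 zt 28.6 col [ 70. 124.  30.] rect [506.2  -7. ] [32. 62.] 83.3 
[184. 252.] 1442 zt 38.6 col [107.  36.  79.] rect [ 534.1 -115.8] [29.4 29.7] 4.8 
[375. 339.] 516 zt 35.2 col [78. 76. 73.] rect [632.5  28.4] [ 5.3 21.6] 15.1 
[ 21. 373.] 708 zt 40.7 col [87.  84.  80.5] rect [ 630.1 -286.3] [13.  37.5] 31.2 edge
t 27.02 pos [508.6  -7.6 292.1] rot [3.141e+00 2.000e-03 3.025e+00] open 0.7 | yaw 0.0 then shift cm [2.400e-01 1.000e-02 1.061e+01]
```

View pics/w6.png

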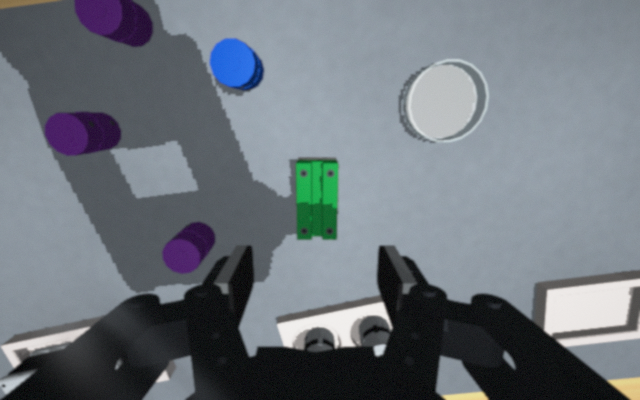

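The clamp at (316,200) lies square between the fingers with its groove up. Both couplings stand in their wells at (320,340) and (372,330). Grasping the clamp next.

>>> apply_moves(
  deltas=[
    {"claw": -0.4,"delta_pos": [0.24,0,3],"yaw": 0},
    {"claw": -0.4,"delta_pos": [0,0,4],"yaw": 0},
    {"claw": -0.4,"delta_pos": [0,0,2.5],"yaw": 0},
    {"claw": -0.4,"delta_pos": [0,0,1.1],"yaw": 0},
    {"claw": -0.4,"delta_pos": [0,0,0],"yaw": 0},
    {"claw": 0.8,"delta_pos": [0,0,0],"yaw": 0},
    {"claw": 0.8,"delta_pos": [0,0,0],"yaw": 0},
    {"claw": 0.8,"delta_pos": [0,0,0],"yaw": 0},
  ],
  grip_force=25,
)

```text
clock: 28.02
eef_pos: [505.7, -7.5, 186.3]
tcp_rot: [3.141, 0.002, 3.027]
contact_force: [0.5, 1.5, 7.6]
opening: 0.367
grasp_force: 25.7
```

```bash
python3 -c "
from h import *;plan(647.5,234.2,280,0.4)"
```

```text
t 28.02 pos [505.7  -7.5 186.3] rot [3.141e+00 2.000e-03 3.027e+00] open 0.367 | yaw 1.449 then shift cm [24.07 14.35 -9.37]
```

>>> apply_moves(
  deltas=[
    {"claw": 0.8,"delta_pos": [0,0,-2],"yaw": 0},
    {"claw": 0.8,"delta_pos": [0,0,-4],"yaw": 0},
    {"claw": 0.8,"delta_pos": [0,0,-4],"yaw": 0.161},
    {"claw": 0.8,"delta_pos": [0,0,0],"yaw": 0.161},
    {"claw": 0.8,"delta_pos": [0,0,0],"yaw": 0.161},
    {"claw": 0.8,"delta_pos": [0,0,0],"yaw": 0.161},
    {"claw": 0.8,"delta_pos": [0,0,0],"yaw": 0.161},
    {"claw": 0.8,"delta_pos": [0,0,0],"yaw": 0.161},
  ],
)

```text
clock: 29.02
eef_pos: [504.9, -7.5, 285.6]
tcp_rot: [3.141, 0.0, 2.055]
contact_force: [0.1, 0.5, -0.2]
opening: 0.369
grasp_force: 25.0
```

>>> apply_moves(
  deltas=[
    {"claw": 0.8,"delta_pos": [0,0,0],"yaw": 0.161},
    {"claw": 0.8,"delta_pos": [0,0,0],"yaw": 0.161},
    {"claw": 0.8,"delta_pos": [0,0,0],"yaw": 0.161},
    {"claw": 0.8,"delta_pos": [4,2.4,0],"yaw": 0},
    {"claw": 0.8,"delta_pos": [4,2.4,0],"yaw": 0},
    {"claw": 0.8,"delta_pos": [4,2.4,0],"yaw": 0},
    {"claw": 0.8,"delta_pos": [4,2.4,0],"yaw": 0},
    {"claw": 0.8,"delta_pos": [4,2.4,0],"yaw": 0},
  ],
)

```text
clock: 30.02
eef_pos: [624.1, 194.7, 285.6]
tcp_rot: [3.141, 0.0, 1.578]
contact_force: [0.5, -0.2, -0.6]
opening: 0.369
grasp_force: 25.0
```

>>> apply_moves(
  deltas=[
    {"claw": 0.8,"delta_pos": [4,2.35,0],"yaw": 0},
    {"claw": 0.8,"delta_pos": [0,0,0],"yaw": 0},
    {"claw": 0.8,"delta_pos": [0,0,0],"yaw": 0},
  ],
)

```text
clock: 30.4
eef_pos: [646.3, 233.2, 285.0]
tcp_rot: [-3.141, 0.001, 1.578]
contact_force: [0.4, -0.7, -0.2]
opening: 0.364
grasp_force: 25.1
```

```bash
python3 look.py w7 647.5 234.5 190.3 0.4|tail -1
```

```text
t 30.45 pos [646.2 232.7 285.1] rot [-3.141e+00  1.000e-03  1.578e+00] open 0.372 | yaw -0.0 then shift cm [0.18 0.13 9.48]
```

View pics/w7.png

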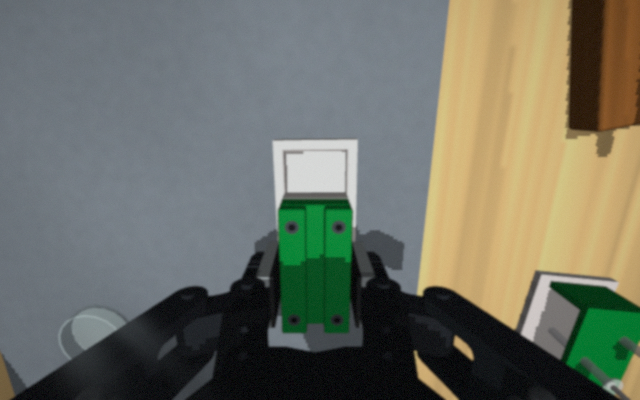

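The clamp at (316,268) is aligned with the oblong pocket, whose far edge is at rows 140–195. Lowering.

>>> apply_moves(
  deltas=[
    {"claw": 0.8,"delta_pos": [0.1,0.05,3],"yaw": 0},
    {"claw": 0.8,"delta_pos": [0,0,3],"yaw": 0},
    {"claw": 0.8,"delta_pos": [0,0,1.8],"yaw": 0},
    {"claw": 0.8,"delta_pos": [0,0,0.8],"yaw": 0},
    {"claw": 0.8,"delta_pos": [0,0,0.4],"yaw": 0},
    {"claw": 0.8,"delta_pos": [0,0,0.2],"yaw": 0},
    {"claw": 0.8,"delta_pos": [0,0,0.1],"yaw": 0},
    {"claw": 0.8,"delta_pos": [0,0,0],"yaw": 0},
  ],
)

```text
clock: 31.45
eef_pos: [647.5, 234.7, 192.7]
tcp_rot: [3.141, -0.0, 1.578]
contact_force: [-1.2, -0.4, -0.9]
opening: 0.371
grasp_force: 25.1
```

>>> apply_moves(
  deltas=[
    {"claw": 0.8,"delta_pos": [0,0,0.1],"yaw": 0},
    {"claw": 0.8,"delta_pos": [0,0,0.08],"yaw": 0},
    {"claw": 0.8,"delta_pos": [0,0,0.06],"yaw": 0},
  ],
)

```text
clock: 31.82
eef_pos: [647.4, 234.6, 190.4]
tcp_rot: [-3.142, -0.0, 1.578]
contact_force: [-3.9, -0.9, 9.1]
opening: 0.368
grasp_force: 26.2
```

>>> apply_moves(
  deltas=[
    {"claw": -0.1,"delta_pos": [0,0,0],"yaw": 0},
    {"claw": -0.1,"delta_pos": [0,0,0],"yaw": 0},
    {"claw": -0.1,"delta_pos": [0,0,0],"yaw": 0},
    {"claw": -0.1,"delta_pos": [0,0,-2],"yaw": 0},
    {"claw": -0.1,"delta_pos": [0,0,-5],"yaw": 0},
    {"claw": -0.1,"delta_pos": [0,0,-5],"yaw": 0},
    {"claw": -0.1,"delta_pos": [5,-3,-3],"yaw": 0},
    {"claw": -0.1,"delta_pos": [5,-3,-3],"yaw": 0},
  ],
)

```text
clock: 32.83
eef_pos: [589.1, 329.9, 370.2]
tcp_rot: [3.14, -0.001, 1.576]
contact_force: [-0.0, -0.0, -0.4]
opening: 0.545
grasp_force: 0.0
```

>>> apply_moves(
  deltas=[
    {"claw": -0.1,"delta_pos": [5,-3,-2],"yaw": 0},
    {"claw": -0.1,"delta_pos": [5,-3,0],"yaw": 0},
    {"claw": -0.1,"delta_pos": [5,-3,0],"yaw": 0},
    {"claw": -0.1,"delta_pos": [5,-3,0],"yaw": 0},
    {"claw": -0.1,"delta_pos": [5,-3,0],"yaw": 0},
    {"claw": -0.1,"delta_pos": [4,-3,0],"yaw": 0},
    {"claw": -0.1,"delta_pos": [0,0,0],"yaw": 0},
    {"claw": -0.1,"delta_pos": [0,0,0],"yaw": 0},
  ],
)

```text
clock: 33.83
eef_pos: [407.5, 617.9, 388.0]
tcp_rot: [3.141, -0.0, 1.578]
contact_force: [0.4, -0.2, 0.2]
opening: 0.55
grasp_force: 0.0
```

```bash
python3 - <<'E'
from rig import r
from h import *
f=r.grab_frame("top");C=cloud(f);Z=C[...,2]
g=r.grab_frame("scene")
cv2.imwrite("pics/fin.png",np.vstack([cv2.resize(f["img"][100:270,140:520],(760,340)),cv2.resize(g["img"][120:320,80:560],(620,258))[:, :].copy() if 0 else cv2.copyMakeBorder(cv2.resize(g["img"][120:320,80:560],(600,250)),0,0,0,160,0)]))
roi=np.zeros(Z.shape,bool);roi[115:265,155:507]=1
n,L,st,ct=cv2.connectedComponentsWithStats(((Z>22)&roi).astype(np.uint8))
for i in range(1,n):
    if st[i,4]<15: continue
    v,u=np.where(L==i);zt=np.percentile(Z[v,u],70);t=abs(Z[v,u]-zt)<4
    P=plane(f,np.c_[u,v][t],zt);print(round(float(zt),1),np.median(f["img"][v,u],axis=0),*rect(P))
n,L,st,ct=cv2.connectedComponentsWithStats(((Z>7)&(Z<22)&roi).astype(np.uint8))
for i in range(1,n):
    if st[i,4]>50: print("dish?",rect(C[L==i]))
E
```

```text
44.5 [151.  143.5 138.5] [652.1 -22.5] [27.7 28.5] 64.6
45.4 [148. 141. 137.] [ 647.6 -278. ] [41.6 41.6] 8.8
33.7 [ 69. 106.  56.] [646.3 232.6] [31.2 61.6] 0.3
44.4 [151. 143. 138.] [645.3  30.9] [28.1 27.1] 0.3
45.4 [149. 142. 137.] [ 639.2 -211.1] [41.8 40.6] 6.2
40.6 [124.   63.5  95. ] [ 534.7 -116.6] [26.8 28.7] 63.5
57.9 [114.  112.5 115. ] [ 445.6 -331. ] [20.9 23.1] 0.6
40.9 [124.  64.  95.] [ 435.  -173.4] [25.9 28.7] 89.0
40.4 [152.  85.  59.] [403.6 -51.4] [28.2 26.8] 45.4
40.9 [127.  67.  99.] [ 363.1 -127.9] [25.4 25.9] 0.7
dish? (array([648.8,   2.9]), array([ 65.7, 116.9]), 6.9)
dish? (array([ 643.6, -245.3]), array([ 75.4, 142. ]), 6.4)
dish? (array([647.5, 234.2]), array([66.5, 95.5]), 0.1)
dish? (array([635. , 226.3]), array([28.6, 68.7]), 26.3)
dish? (array([444.7,  97.4]), array([58.7, 56.9]), 1.1)
```

View pics/fin.png

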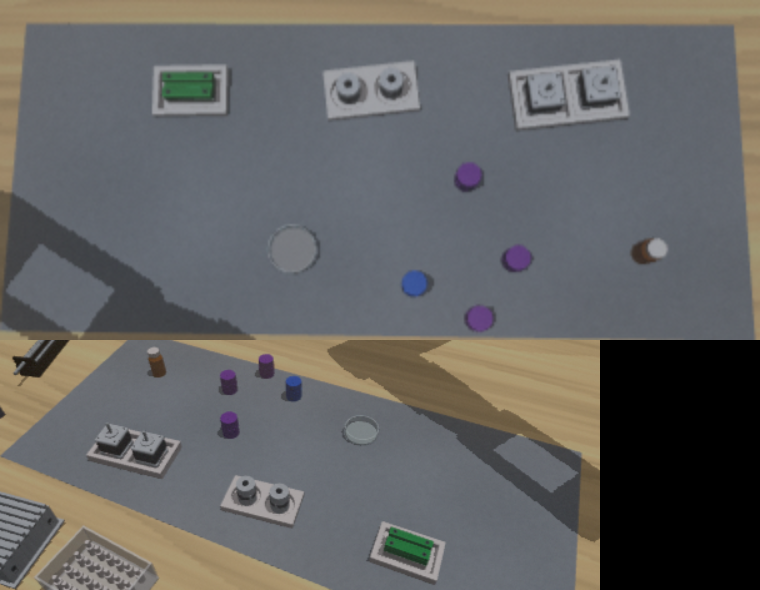

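All five parts sit in their pockets with their tops at floor height plus part height. The dish, vial and look-alikes have not moved.

```bash
python3 -c "
from rig import r;print(r.sign_off())"
```

```text
the job is handed in; nothing more can be done
None
```

The job is handed in at about 34 s on the robot's clock: both motors, both couplings and the clamp are seated in their tray pockets and let go, and the dish, vial and look-alikes were not moved; no verdict was returned at sign-off.

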